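# Let the brass sleeve through the feeder gate

### The job

Two turned sleeves, one brass and one steel, wait behind the two gates of the parts feeder. With the fingertips, press down the red-topped black knob on the outer end of the rocker that works the brass sleeve's gate, keep it down until the brass sleeve has rolled into the catch tray, then let the rocker come back up so that the gate is shut, and move clear. Do not touch or lift the sleeves, leave the steel sleeve's rocker alone, and do not disturb the loose things around the feeder.

Things in the scene. Friction and masses are not known exactly. Their poses are not given: they have to be found in the camera images.
- feeder: two-lane gravity feeder fixed to the table (sizes in mm): brown base plate 160 x 470, dark ramp with aluminium walls. Origin on the table; x points down the slope, roughly towards the robot, y to the robot's right, z up. Ramp surface z = 60 at x = 0, falling 12 degrees towards +x, from x = -90 to 70. Two lanes 44 wide, centred on y = +32 (right) and -32 (left), walls 20 high; gates at x = 0.
- tray (a point): centre of the black floor of the blue catch tray at the ramp's low end, on the robot's side: feeder x = 124, y = 0, z = 27 mm. Inside it spans feeder x = 76 to 172 and y = -76 to 76 mm; rim at z = 58 mm.
- left_rocker (a joint): tilt (rad) of the left rocker: black bar 14 mm square along feeder y at x = 8, pivoted at y = -120, z = 105 mm between aluminium cheeks 117 mm high; red gate blade on its inner end, knob on its outer end. 0 = gate shut; stop at 0.32, knob down. The gate clears the sleeve at about 0.25. A spring returns it; the knob takes about 3 N to start, 6 N fully down.
- right_rocker (a joint): tilt (rad) of the right rocker, mirror image of the left one (pivot at feeder y = +120 mm); same values, knob down is positive.
- left_knob (a point): centre of the top face of the left rocker's black knurled round knob (diameter 36, height 14 mm, red disc on top), on the rocker's outer end: feeder x = 8, y = -205, z = 126 mm at rest. It sinks about 27 mm from rest to the stop. This rocker lifts the gate of the left lane (feeder y = -32). Left is as seen from the robot.
- right_knob (a point): the same for the right rocker: feeder x = 8, y = +205, z = 126 mm at rest. It lifts the gate of the right lane (feeder y = +32).
- brass_sleeve: loose brass (yellow) turned sleeve, diameter 22, length 34 mm, origin at its centre, its axis along its own y; it lies across one of the lanes against the uphill (-x) side of the shut gate, and rolls down into the tray in about half a second once the gate is up.
- steel_sleeve: loose steel (grey) turned sleeve of the same size, behind the gate of the other lane. It stays there.
- hex_fitting: bystander: loose brass hexagon fitting, 34 mm across flats, 28 mm high, standing on the table right of the tray; origin at the centre of its underside.
- clamp_plate: bystander: loose slotted steel plate 90 x 40 x 6 mm on the table left of the tray; origin at the centre of its underside.
- screwdriver: bystander: loose screwdriver with orange handle, 190 mm long, lying on the table right of the feeder; x along the blade.
- oil_can: bystander: green can, diameter 54, height 110 mm, on the table left of the feeder; origin at the centre of its underside.
There are look-alikes about, which are no part of the job. Leave any pink look-alike of the brass_sleeve alone.

How it is judged:
By the outcome, as a careful person would: the job done as asked, in the order asked, and still so for the second after the job is handed in, with the robot touching nothing.
It also fails if it takes over 32 s, if anything falls off the work surface, if the arm or the gripper's body presses on something with over 40 N, if the wrist force passes 120 N, or if a joint passes its speed limit or range.

### The arm

A 7-joint arm with a two-finger parallel gripper is mounted at the origin on the work surface. World frame = base frame: x ahead of the robot, y to its left, z up, the work surface at z = 0. Lengths are in m, angles in rad, forces in N, time in s.
With the tool pointing down it reaches from about 0.425 to 0.925 m from the base axis. Payload 6.8 kg.
Tool frame: the origin (TCP) lies between the finger pads; the fingertips stand 11 mm ahead of it and the grasp point (between the pads) lies 8 mm behind it; z points along the fingers, y is the direction in which the jaws open and shut (so a half turn about z gives the same grasp; the last joint's range is limited). The gripper opens to 88 mm and grips with 3 to 60 N. Pads are 20 mm wide; open, the fingers measure 115 mm over their backs; the gripper's body (75 mm by 178 mm) begins 61 mm behind the grasp point.
Start: joints at [-1.455, 0.477, 0.022, 1.555, -0.011, 1.109, -0.083], TCP at [0.15, 0.658, 0.21] pointing down, gripper open.
Joint ranges: [-2.96, 2.96], [-0.34, 2.1], [-1.41, 1.46], [0.24, 2.44], [-1.37, 4.51], [0.17, 1.92], [-2.96, 2.96]. Speed limits (rad/s): [2.39, 2.39, 3.14, 3.14, 3.14, 3.14, 3.14].

### API

Orientations are given as a unit quaternion [w, x, y, z].
In Python, from workcell import env gives the robot as it stands.
- The arm moves only by the tool step_arm, never from a script. Its argument "series" is a list of rows, each an object of numbers: "jaw": the gripper command: -1 is fully open, 1 is shut, values between are in proportion; "tx", "ty", "tz": the shift along the world's x, y, z each as a share of 600 mm, from -1 to 1; "ax", "ay", "az": the turn, a rotation vector about the world's x, y, z each as a share of pi rad, from -1 to 1. In form: [{"jaw": .., "tx": .., "ty": .., "tz": .., "ax": .., "ay": .., "az": ..}, ...]. A call has 1 to 20 rows; each row is the pose to reach, as a shift and turn from the pose commanded when the call began, turning the shorter way round; what a row does not reach only later rows make up. A row lasts 1/10 s, in which the tool goes at most 50 mm and 8.59 degrees, less where a joint would pass 70% of its speed; a pose out of reach is approached as far as the arm can. A call with a number of a shift or a turn outside -1 to 1 is refused whole. A call with a gripper value outside its range is refused whole. The fingers move at their own pace and stop on an object; "force" is the grip in N (left out, the last holds). Time passes only in rows, so rows that repeat a pose let the fingers close. It gives the time, the measured TCP pose, the force and the opening at its end, in the units of the state.
- env.read_state(): the state, without advancing time (a new reading comes with each control period).
- env.grab_frame(name): name is "scene" or "top" or "wrist"; returns a dict with "image" (400x640x3 uint8, red, green, blue), "K" (3x3 intrinsics, pixels), "view" (4x4, takes a point from world to camera coordinates). Camera axes: x right, y up, looking along -z (the intrinsics and any distortion apply to the point x, -y, -z); pixel columns grow to the right and rows downward; lengths in m; the calibration is good to about 2 mm. A picture is of the moment at which its call begins. There is no depth.
- env.hand_in(): hands the job in, once; it reports no verdict.
Trained networks look in a picture, given as the dict that the camera call returned (one of the last four; its "shot" number tells which), for a name from the list of things; names that differ only in an ending like _2 or _b are one class to them, and where a whole thing is asked for, a point or a joint stands for the part that bears it (a point fixed in the world has none). Each returns a list of dicts, best first, with "score" (0 to 1); they miss things now and then, are a little off and sometimes report something else, mostly with a low value. They report only what shows in the picture. A call takes as long as a camera call. They do not tell look-alikes from the thing itself.
- env.look_for(picture, target): "location" ([column, row] as shares, 0 to 1, of the picture: columns of its width, rows of its height, amid what is visible of it).
- env.masks_of(picture, target): "pixels" (400x640 bool, what is visible of it) and "location" ([column, row] as shares, 0 to 1, of the picture: columns of its width, rows of its height, amid what is visible of it).
The state is a dict: "time": time; "joints": joint angles; "dq": joint speeds; "joint_torque": joint torques, N m; "ee_pos": TCP position; "eef_rot": TCP orientation; "contact_force": force on the tool from outside, world axes, zero at the start; "moment": the same for the moment, N m; "grip_width": finger opening in m.
Only numpy, scipy, OpenCV 4.12 (cv2) and the standard library are available. Lean on these libraries where they do the work, as an engineer would, in place of code of your own. Each camera call takes 0.05 s, during which the arm holds its last target. There are 200 camera calls.

## Working session

There is one attempt and no reset: what is moved stays moved. The work goes in short steps, Python scripts to look and compute and a tool call to move; the robot and the scene stay as the last step left them, time stands still between calls to the robot, and variables do not carry over. Pictures are saved under pics/ and viewed, about 8 in all and at most 12, crops included, and the job is handed in when it is done.

Besides the shell and the picture viewer there is one more tool, called after "Emit:" as name([rows], argument=value, ...), one row to a line, values as JSON. step_arm: Moves the arm, as the interface text tells. Shift numbers are shares of 600 mm and turn numbers shares of pi rad, none past 1 either way. Its arguments: {"type":"object","properties":{"series":{"type":"array","items":{"type":"object","properties":{"jaw":{"type":"number"},"tx":{"type":"number"},"ty":{"type":"number"},"tz":{"type":"number"},"ax":{"type":"number"},"ay":{"type":"number"},"az":{"type":"number"}}}},"force":{"type":"number"}},"required":["series"]}

```bash
mkdir -p pics
cat > h.py <<'E'
import numpy as np, cv2
from workcell import env
def grab(n,f=None):
    p=env.grab_frame(n)
    if f: cv2.imwrite('pics/'+f,cv2.cvtColor(p['image'],cv2.COLOR_RGB2BGR))
    return p
def ray(p,u,v):
    K=p['K'];V=p['view'];d=np.array([(u-K[0,2])/K[0,0],(v-K[1,2])/K[1,1],1.]);d=np.array([d[0],-d[1],-d[2]])
    R=V[:3,:3];return -R.T@V[:3,3],R.T@d
def atz(p,u,v,z):
    c,d=ray(p,u,v);return c+d*(z-c[2])/d[2]
def proj(p,X):
    c=p['view']@np.append(X,1);K=p['K'];return [K[0,0]*c[0]/-c[2]+K[0,2],K[1,1]*-c[1]/-c[2]+K[1,2]]
E
python3 - <<'E'
from h import *
print({k:np.round(v,3) for k,v in env.read_state().items()})
Z=dict(left_knob=.126,right_knob=.126,brass_sleeve=.073,steel_sleeve=.073,tray=.027,hex_fitting=.028,clamp_plate=.006,screwdriver=.015,oil_can=.11)
for n in('top','scene'):
    p=grab(n,n+'.png');print(n,[k for k in p])
    for t in Z:
        try:
            for r in env.look_for(p,t)[:3]:
                u,v=r['location'][0]*640,r['location'][1]*400
                print(t,round(r['score'],2),round(u),round(v),atz(p,u,v,Z[t]).round(3))
        except Exception as e: print(t,e)
E
```

```text
{'time': np.float64(0.0), 'joints': array([-1.455,  0.478,  0.022,  1.556, -0.012,  1.109, -0.083]), 'dq': array([-0.   ,  0.   ,  0.001, -0.   ,  0.   ,  0.   ,  0.   ]), 'joint_torque': array([ 0.0000e+00, -5.8284e+01,  1.5350e+00, -2.7261e+01, -5.4000e-02,
        1.7000e-02,  0.0000e+00]), 'ee_pos': array([0.15 , 0.658, 0.209]), 'eef_rot': array([-0.   ,  0.112,  0.994, -0.001]), 'contact_force': array([ 0.182, -0.575,  0.691]), 'moment': array([-0.002,  0.031,  0.031]), 'grip_width': np.float64(0.088)}
top ['image', 'K', 'view', 'shot']
left_knob 0.63 258 232 [0.48  0.216 0.126]
right_knob 0.9 354 196 [ 0.576 -0.035  0.126]
brass_sleeve 0.58 331 134 [0.767 0.021 0.073]
brass_sleeve 0.4 324 204 [0.561 0.043 0.073]
tray 0.79 320 219 [0.526 0.054 0.027]
hex_fitting 0.4 384 233 [ 0.486 -0.133  0.028]
screwdriver 0.75 420 170 [ 0.674 -0.25   0.015]
oil_can 0.96 185 258 [0.414 0.407 0.11 ]
scene ['image', 'K', 'view', 'shot']
left_knob 0.67 397 202 [0.501 0.203 0.126]
right_knob 0.95 297 185 [ 0.595 -0.015  0.126]
brass_sleeve 0.56 346 219 [0.572 0.113 0.073]
brass_sleeve 0.47 258 275 [0.816 0.056 0.073]
steel_sleeve 0.41 351 210 [0.541 0.106 0.073]
tray 0.87 344 219 [0.535 0.088 0.027]
tray 0.5 286 180 [ 0.507 -0.12   0.027]
hex_fitting 0.55 288 177 [ 0.496 -0.124  0.028]
clamp_plate 0.62 412 200 [0.348 0.187 0.006]
screwdriver 0.91 207 201 [ 0.688 -0.243  0.015]
oil_can 0.9 496 238 [0.459 0.423 0.11 ]
```

Run:
```python
import cv2
a=cv2.imread('pics/top.png')[90:310,140:480];cv2.imwrite('pics/top_c.png',cv2.resize(a,(782,506),interpolation=cv2.INTER_CUBIC))
```

```text
(no output)
```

View pics/top_c.png

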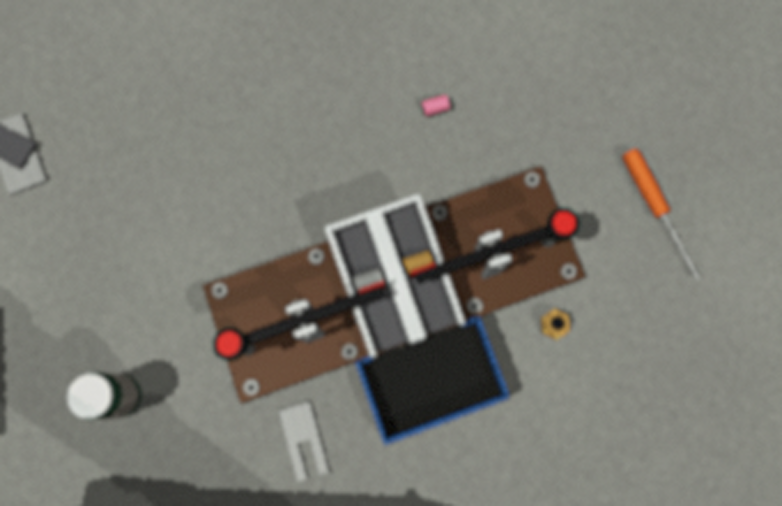

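View pics/scene.png

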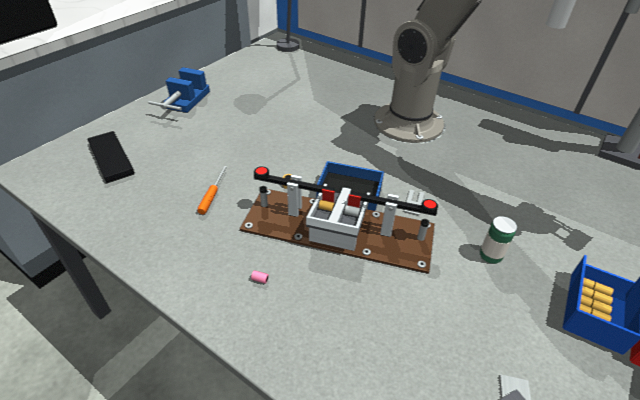

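The top crop shows the brass sleeve at crop (418,262), in the right lane, and the steel one at (368,282), in the left lane. The right knob's red disc is at crop (564,222) and the left one's at (229,344). Things that could be mistaken:
- **For the sleeve:** the pink sleeve at crop (437,105), the hex fitting at (556,323), and the yellow parts in a far bin at scene (598,300).
- **For the knob:** the left knob, and the red gate blades at scene (328,197) and (352,200).

I choose the right knob, at top (385,186) and scene (261,171). Next I measure it in both views.

```bash
cat >> h.py <<'E'
def red(p,u,v,r=12):
    h=cv2.cvtColor(p['image'],cv2.COLOR_RGB2HSV);m=((h[...,0]<8)|(h[...,0]>172))&(h[...,1]>150)&(h[...,2]>90)
    yy,xx=np.nonzero(m);k=np.hypot(xx-u,yy-v)<r;return xx[k].mean(),yy[k].mean(),k.sum()
def tri(a,b):
    A=[];B=[]
    for c,d in(a,b):
        d=d/np.linalg.norm(d);M=np.eye(3)-np.outer(d,d);A.append(M);B.append(M@c)
    return np.linalg.lstsq(np.vstack(A),np.hstack(B),rcond=None)[0]
E
python3 - <<'E'
from h import *
t=grab('top');s=grab('scene');P={}
for n,a,b in(('R',(385,186),(261,171)),('L',(239.5,239.5),(430,204))):
    x=red(t,*a);y=red(s,*b);P[n]=atz(t,x[0],x[1],.126)
    print(n,x,y,P[n].round(4),atz(s,y[0],y[1],.126).round(4),tri(ray(t,*x[:2]),ray(s,*y[:2])).round(4))
d=P['R']-P['L'];print(np.linalg.norm(d),d/np.linalg.norm(d),np.degrees(np.arctan2(d[1],d[0])))
for p in(t,s):print((-p['view'][:3,:3].T@p['view'][:3,3]).round(3))
ey=d/np.linalg.norm(d);ex=np.array([ey[1],-ey[0],0]);o=(P['R']+P['L'])/2-8e-3*ex;o[2]=0
print('ex',ex,'o',o)
for n,q in dict(brass=(-12,32,75),steel=(-12,-32,75),tray=(124,0,27)).items():
    X=o+ex*q[0]/1e3+ey*q[1]/1e3+[0,0,q[2]/1e3];print(n,X.round(3),np.round(proj(t,X)),np.round(proj(s,X)))
a=cv2.cvtColor(t['image'],cv2.COLOR_RGB2BGR)[160:250,290:410];cv2.imwrite('pics/c2.png',cv2.resize(a,(720,540),interpolation=cv2.INTER_CUBIC))
E
```

```text
R (np.float64(384.9148936170213), np.float64(186.5212765957447), np.int64(94)) (np.float64(260.90909090909093), np.float64(170.16666666666666), np.int64(66)) [ 0.6014 -0.12    0.126 ] [ 0.6027 -0.1197  0.126 ] [ 0.6017 -0.1203  0.125 ]
L (np.float64(239.0566037735849), np.float64(238.76415094339623), np.int64(106)) (np.float64(429.48275862068965), np.float64(203.7471264367816), np.int64(87)) [0.4624 0.2644 0.126 ] [0.4631 0.2658 0.126 ] [0.4623 0.2651 0.125 ]
0.40875526728233413 [ 0.34018271 -0.94035936  0.        ] -70.11199373889718
[0.403 0.063 1.092]
[1.185 0.456 0.794]
ex [-0.94035936 -0.34018271  0.        ] o [0.53944082 0.07491406 0.        ]
brass [0.562 0.049 0.075] [322. 204.] [326. 204.]
steel [0.54  0.109 0.075] [300. 212.] [352. 210.]
tray [0.423 0.033 0.027] [327. 255.] [350. 186.]
```

View pics/c2.png

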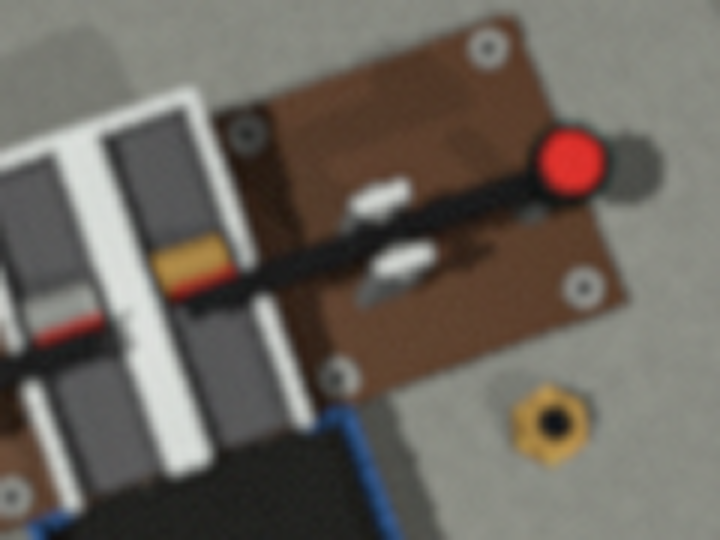

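The close crop confirms it: the brass sleeve is in the right lane at crop (192,262), and its rocker's red knob is at (571,161). The two views agree to about 1 mm on the knob at (0.602, -0.120, 0.125), and the 409 mm knob spacing matches the given 410 mm. Next I close the fingers, rise and cross over.

Emit:
step_arm([
  {"jaw":1,"tz":0.08},
  {"jaw":1,"tz":0.1},
  {"jaw":1,"tx":0.5,"ty":-0.8,"tz":0.1},
  {"jaw":1,"tx":0.5,"ty":-0.8,"tz":0.1},
  {"jaw":1,"tx":0.5,"ty":-0.8,"tz":0.1},
  {"jaw":1,"tx":0.5,"ty":-0.8,"tz":0.1},
  {"jaw":1,"tx":0.5,"ty":-0.8,"tz":0.1},
  {"jaw":1,"tx":0.5,"ty":-0.8,"tz":0.1},
  {"jaw":1,"tx":0.5,"ty":-0.8,"tz":0.1},
  {"jaw":1,"tx":0.5,"ty":-0.8,"tz":0.1},
  {"jaw":1,"tx":0.5,"ty":-0.8,"tz":0.1},
  {"jaw":1,"tx":0.5,"ty":-0.8,"tz":0.1},
  {"jaw":1,"tx":0.5,"ty":-0.8,"tz":0.1},
  {"jaw":1,"tx":0.5,"ty":-0.8,"tz":0.1},
  {"jaw":1,"tx":0.5,"ty":-0.8,"tz":0.1},
  {"jaw":1,"tx":0.5,"ty":-0.8,"tz":0.1},
])

```text
$.series[0]: bad value
```

Emit:
step_arm([
  {"jaw":1,"tx":0,"ty":0,"tz":0.1,"ax":0,"ay":0,"az":0},
  {"jaw":1,"tx":0,"ty":0,"tz":0.1,"ax":0,"ay":0,"az":0},
], force=20)

```text
time: 1.3
ee_pos: [0.1503, 0.6605, 0.2755]
eef_rot: [0.0, 0.112, 0.994, 0.004]
contact_force: [0.2, 0.3, 0.5]
grip_width: 0.0753
```

Emit:
step_arm([
  {"jaw":1,"tx":0.5,"ty":-0.8,"tz":0,"ax":0,"ay":0,"az":0},
  {"jaw":1,"tx":0.5,"ty":-0.8,"tz":0,"ax":0,"ay":0,"az":0},
  {"jaw":1,"tx":0.5,"ty":-0.8,"tz":0,"ax":0,"ay":0,"az":0},
  {"jaw":1,"tx":0.5,"ty":-0.8,"tz":0,"ax":0,"ay":0,"az":0},
  {"jaw":1,"tx":0.5,"ty":-0.8,"tz":0,"ax":0,"ay":0,"az":0},
  {"jaw":1,"tx":0.5,"ty":-0.8,"tz":0,"ax":0,"ay":0,"az":0},
  {"jaw":1,"tx":0.5,"ty":-0.8,"tz":0,"ax":0,"ay":0,"az":0},
  {"jaw":1,"tx":0.5,"ty":-0.8,"tz":0,"ax":0,"ay":0,"az":0},
  {"jaw":1,"tx":0.5,"ty":-0.8,"tz":0,"ax":0,"ay":0,"az":0},
  {"jaw":1,"tx":0.5,"ty":-0.8,"tz":0,"ax":0,"ay":0,"az":0},
  {"jaw":1,"tx":0.5,"ty":-0.8,"tz":0,"ax":0,"ay":0,"az":0},
  {"jaw":1,"tx":0.5,"ty":-0.8,"tz":0,"ax":0,"ay":0,"az":0},
  {"jaw":1,"tx":0.5,"ty":-0.8,"tz":0,"ax":0,"ay":0,"az":0},
  {"jaw":1,"tx":0.5,"ty":-0.8,"tz":0,"ax":0,"ay":0,"az":0},
])

```text
time: 2.7
ee_pos: [0.4495, 0.179, 0.2704]
eef_rot: [-0.0, 0.112, 0.994, 0.0]
contact_force: [-0.2, 0.6, -0.5]
grip_width: 0.0007
```

Emit:
step_arm([
  {"jaw":1,"tx":0.255,"ty":-0.502,"tz":0,"ax":0,"ay":0,"az":0},
  {"jaw":1,"tx":0.255,"ty":-0.502,"tz":0,"ax":0,"ay":0,"az":0},
  {"jaw":1,"tx":0.255,"ty":-0.502,"tz":0,"ax":0,"ay":0,"az":0},
  {"jaw":1,"tx":0.255,"ty":-0.502,"tz":0,"ax":0,"ay":0,"az":0},
  {"jaw":1,"tx":0.255,"ty":-0.502,"tz":0,"ax":0,"ay":0,"az":0},
  {"jaw":1,"tx":0.255,"ty":-0.502,"tz":0,"ax":0,"ay":0,"az":0},
  {"jaw":1,"tx":0.255,"ty":-0.502,"tz":0,"ax":0,"ay":0,"az":0},
  {"jaw":1,"tx":0.255,"ty":-0.502,"tz":0,"ax":0,"ay":0,"az":0},
  {"jaw":1,"tx":0.255,"ty":-0.502,"tz":-0.1,"ax":0,"ay":0,"az":0},
  {"jaw":1,"tx":0.255,"ty":-0.502,"tz":-0.15,"ax":0,"ay":0,"az":0},
  {"jaw":1,"tx":0.255,"ty":-0.502,"tz":-0.19,"ax":0,"ay":0,"az":0},
  {"jaw":1,"tx":0.255,"ty":-0.502,"tz":-0.19,"ax":0,"ay":0,"az":0},
  {"jaw":1,"tx":0.255,"ty":-0.502,"tz":-0.19,"ax":0,"ay":0,"az":0},
])

```text
time: 4.0
ee_pos: [0.6033, -0.1209, 0.1568]
eef_rot: [-0.0, 0.11, 0.994, 0.0]
contact_force: [0.2, -0.9, 1.1]
grip_width: 0.0004
```

Run:
```python
from h import *
s=grab('scene');t=grab('top')
e=env.read_state()['ee_pos'];print(e,proj(s,e-[0,0,.011]))
f=lambda p,a,b,c,d,w,h:cv2.resize(cv2.cvtColor(p['image'],cv2.COLOR_RGB2BGR)[a:b,c:d],(w,h),interpolation=cv2.INTER_CUBIC)
cv2.imwrite('pics/c3.png',np.vstack([f(s,120,250,220,400,720,300),f(t,140,270,280,460,720,300)]))
```

```text
[ 0.60418919 -0.12215524  0.15821851] [np.float64(259.08087134506866), np.float64(163.32701434230194)]
```

View pics/c3.png

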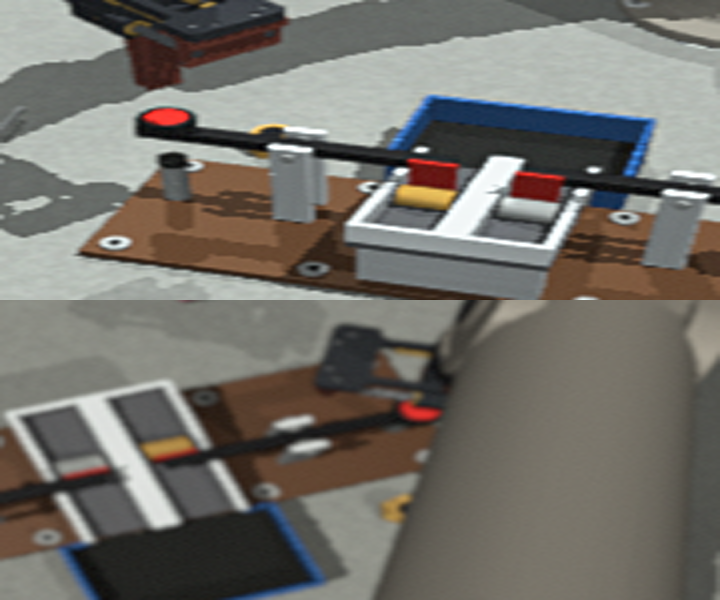

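The scene crop shows the closed fingertips above and slightly behind the red disc at about (258,157), where I predicted (259,163). I check that with markers in a closer crop before pressing.

Run:
```python
from h import *
s=grab('scene');t=grab('top');w=grab('wrist')
e=env.read_state();print(e['ee_pos'],e['joints'].round(2));e=e['ee_pos']
o=[]
for p,(a,c) in((s,(130,225)),(t,(160,345))):
    im=cv2.resize(cv2.cvtColor(p['image'],cv2.COLOR_RGB2BGR)[a:a+60,c:c+80],(400,300),interpolation=cv2.INTER_CUBIC)
    for z,col in((-.011,(0,255,0)),(.06,(255,255,0))):
        u,v=proj(p,e+[0,0,z]);cv2.drawMarker(im,(int((u-c)*5+2),int((v-a)*5+2)),col,0,10,1)
    o.append(im)
wi=cv2.cvtColor(w['image'],cv2.COLOR_RGB2BGR)
u,v=proj(w,[.6017,-.12,.125]);cv2.drawMarker(wi,(int(u),int(v)),(0,255,0),0,12,1)
u,v=proj(w,e-[0,0,.011]);cv2.drawMarker(wi,(int(u),int(v)),(255,255,0),0,12,1);print(u,v)
cv2.imwrite('pics/c4.png',np.vstack([np.hstack(o),cv2.resize(wi[:,80:560],(800,666))[366-66:600]]))
cv2.imwrite('pics/c4.png',np.hstack([np.vstack(o),cv2.resize(wi,(400,250)) if 0 else cv2.resize(wi[:,160:480],(400,600),interpolation=cv2.INTER_AREA)]))
```

```text
[ 0.60379105 -0.12283256  0.15795296] [-0.29  0.47  0.52  1.78 -0.28  0.96  1.7 ]
316.2941573544312 232.38727091257599
```

View pics/c4.png

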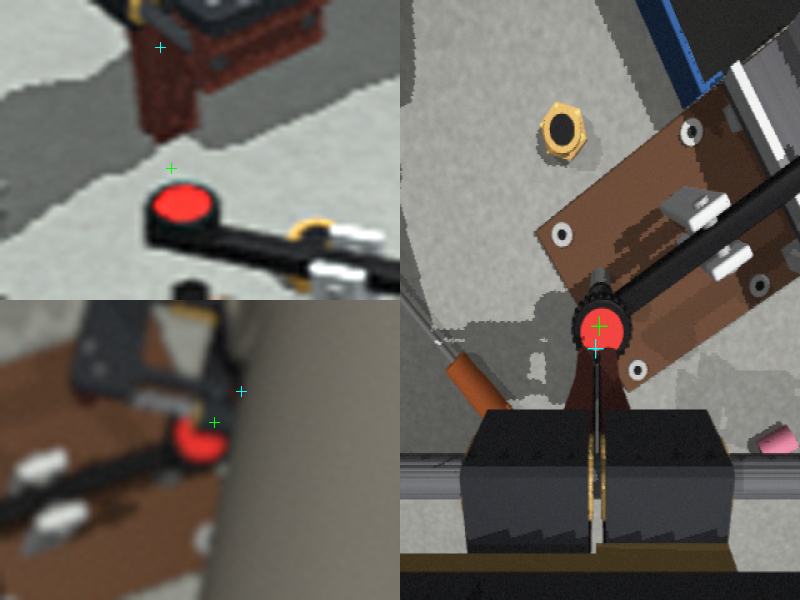

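Lateral position agrees in the wrist view: the knob is predicted at (600,326) and the disc seen at (602,331). In the scene view the tips look about 15 mm higher than stated, so I come down slowly and let the force show the contact.

Emit:
step_arm([
  {"jaw":1,"tx":-0.002,"ty":0,"tz":-0.015,"ax":0,"ay":0,"az":0},
  {"jaw":1,"tx":-0.002,"ty":0,"tz":-0.03,"ax":0,"ay":0,"az":0},
  {"jaw":1,"tx":-0.002,"ty":0,"tz":-0.03,"ax":0,"ay":0,"az":0},
])

```text
time: 4.55
ee_pos: [0.6004, -0.1227, 0.1367]
eef_rot: [-0.001, 0.112, 0.994, 0.0]
contact_force: [0.5, -0.2, -0.0]
grip_width: 0.0005
```

```bash
cat > look.py <<'E'
from h import *
import sys
s=grab('scene');t=grab('top')
e=env.read_state();print(e['time'],e['ee_pos'].round(4),e['contact_force'].round(2));e=e['ee_pos']
o=[]
for p,(a,c,n,m) in((s,(130,220,100,160)),(t,(150,280,100,160))):
    k=600//m*1
    im=cv2.resize(cv2.cvtColor(p['image'],cv2.COLOR_RGB2BGR)[a:a+n,c:c+m],(480,300),interpolation=cv2.INTER_CUBIC)
    u,v=proj(p,e-[0,0,.011]);cv2.drawMarker(im,(int((u-c)*3+1),int((v-a)*3+1)),(0,255,0),0,8,1)
    o.append(im)
cv2.imwrite('pics/'+sys.argv[1],np.vstack(o))
E
python3 look.py d1.png
```

```text
4.65 [ 0.6012 -0.123   0.1378] [ 0.54 -0.05  0.59]
```

View pics/d1.png

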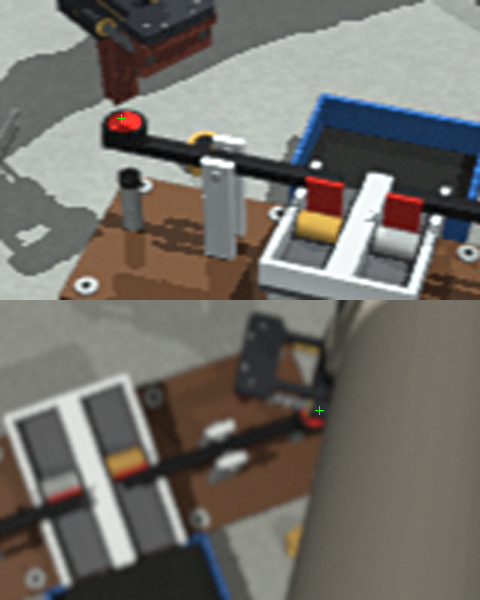

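The tips show at crop (120,98), still above the disc at (124,123), and there is no force yet. I go lower in small steps.

Emit:
step_arm([
  {"jaw":1,"tx":0,"ty":0,"tz":-0.01,"ax":0,"ay":0,"az":0},
  {"jaw":1,"tx":0,"ty":0,"tz":-0.015,"ax":0,"ay":0,"az":0},
  {"jaw":1,"tx":0,"ty":0,"tz":-0.015,"ax":0,"ay":0,"az":0},
])

```text
time: 4.95
ee_pos: [0.6012, -0.1229, 0.1288]
eef_rot: [-0.0, 0.112, 0.994, -0.0]
contact_force: [0.7, -0.5, 0.6]
grip_width: 0.0002
```

```bash
python3 look.py d2.png
```

```text
5.05 [ 0.6016 -0.123   0.1293] [ 0.26 -0.78  0.29]
```

View pics/d2.png

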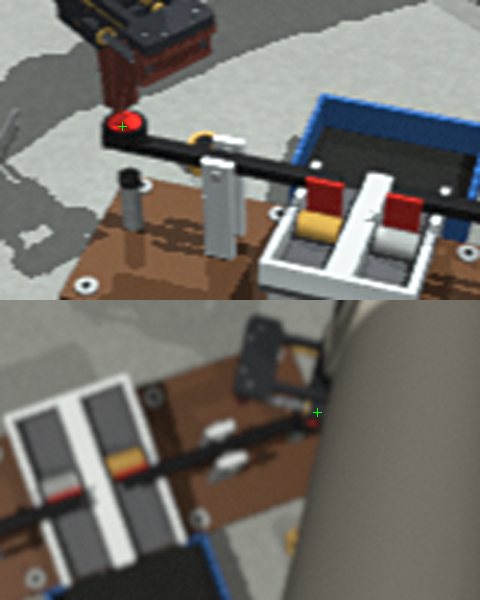

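The finger now overlaps the rear edge of the disc at crop (120,107). The rocker is at rest, the gate is shut and there is no force. Continuing down.

Emit:
step_arm([
  {"jaw":1,"tx":0,"ty":0,"tz":-0.007,"ax":0,"ay":0,"az":0},
  {"jaw":1,"tx":0,"ty":0,"tz":-0.013,"ax":0,"ay":0,"az":0},
  {"jaw":1,"tx":0,"ty":0,"tz":-0.013,"ax":0,"ay":0,"az":0},
])

```text
time: 5.35
ee_pos: [0.6012, -0.1229, 0.1209]
eef_rot: [-0.001, 0.112, 0.994, 0.0]
contact_force: [0.1, 0.0, -0.4]
grip_width: 0.0006
```

Emit:
step_arm([
  {"jaw":1,"tx":0,"ty":0,"tz":-0.005,"ax":0,"ay":0,"az":0},
  {"jaw":1,"tx":0,"ty":0,"tz":-0.008,"ax":0,"ay":0,"az":0},
  {"jaw":1,"tx":0,"ty":0,"tz":-0.008,"ax":0,"ay":0,"az":0},
])

```text
time: 5.65
ee_pos: [0.6014, -0.123, 0.1164]
eef_rot: [-0.0, 0.112, 0.994, 0.0]
contact_force: [-0.1, 0.2, 0.8]
grip_width: 0.0007
```

```bash
python3 look.py d3.png
```

```text
5.75 [ 0.6016 -0.1231  0.1167] [ 0.19  0.41 -0.68]
```

View pics/d3.png

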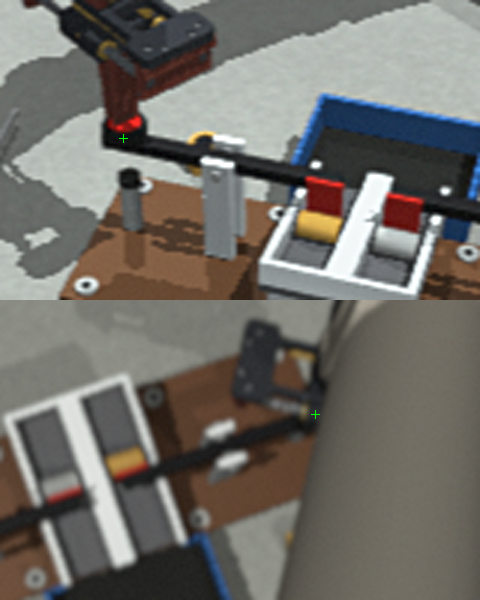

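The fingertips now sit at the centre of the disc (crop (122,120)), well centred and nearly touching. The true tips are thus about 15 mm higher than stated, so I press on force.

Emit:
step_arm([
  {"jaw":1,"tx":0,"ty":0,"tz":-0.007,"ax":0,"ay":0,"az":0},
  {"jaw":1,"tx":0,"ty":0,"tz":-0.013,"ax":0,"ay":0,"az":0},
  {"jaw":1,"tx":0,"ty":0,"tz":-0.013,"ax":0,"ay":0,"az":0},
])

```text
time: 6.05
ee_pos: [0.6024, -0.124, 0.1092]
eef_rot: [0.001, 0.112, 0.994, -0.001]
contact_force: [1.0, -3.3, 3.6]
grip_width: 0.0006
```

Contact: 3.6 N up, with some outward drag along the rocker as its knob tilts. I press on and follow the knob outward slightly.

Emit:
step_arm([
  {"jaw":1,"tx":0,"ty":-0.002,"tz":-0.008,"ax":0,"ay":0,"az":0},
  {"jaw":1,"tx":0.001,"ty":-0.003,"tz":-0.016,"ax":0,"ay":0,"az":0},
  {"jaw":1,"tx":0.001,"ty":-0.004,"tz":-0.022,"ax":0,"ay":0,"az":0},
  {"jaw":1,"tx":0.001,"ty":-0.004,"tz":-0.022,"ax":0,"ay":0,"az":0},
])

```text
time: 6.45
ee_pos: [0.6026, -0.1255, 0.0955]
eef_rot: [0.0, 0.112, 0.994, -0.0]
contact_force: [2.6, -1.5, 4.0]
grip_width: 0.0004
```

```bash
python3 look.py d4.png
```

```text
6.55 [ 0.6026 -0.1255  0.0959] [ 1.92 -2.16  5.55]
```

View pics/d4.png

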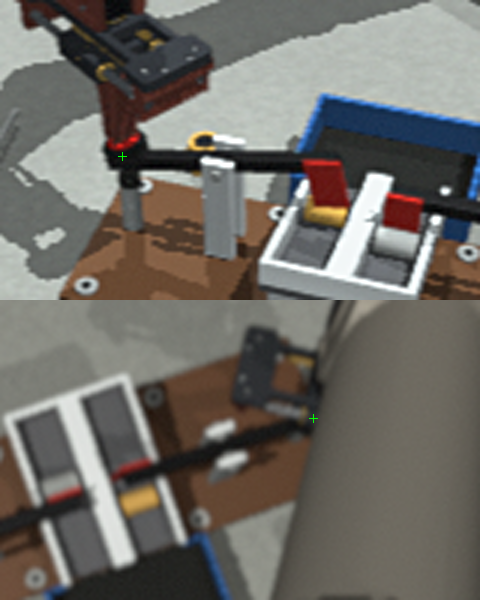

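The gate is up and the brass sleeve has rolled past it (lower crop (138,502)). I press 3 mm more and hold.

Emit:
step_arm([
  {"jaw":1,"tx":0,"ty":0,"tz":-0.004,"ax":0,"ay":0,"az":0},
  {"jaw":1,"tx":0,"ty":0,"tz":-0.005,"ax":0,"ay":0,"az":0},
  {"jaw":1,"tx":0,"ty":0,"tz":-0.005,"ax":0,"ay":0,"az":0},
  {"jaw":1,"tx":0,"ty":0,"tz":-0.005,"ax":0,"ay":0,"az":0},
  {"jaw":1,"tx":0,"ty":0,"tz":-0.005,"ax":0,"ay":0,"az":0},
  {"jaw":1,"tx":0,"ty":0,"tz":-0.005,"ax":0,"ay":0,"az":0},
  {"jaw":1,"tx":0,"ty":0,"tz":-0.005,"ax":0,"ay":0,"az":0},
  {"jaw":1,"tx":0,"ty":0,"tz":-0.005,"ax":0,"ay":0,"az":0},
  {"jaw":1,"tx":0,"ty":0,"tz":-0.005,"ax":0,"ay":0,"az":0},
  {"jaw":1,"tx":0,"ty":0,"tz":-0.005,"ax":0,"ay":0,"az":0},
  {"jaw":1,"tx":0,"ty":0,"tz":-0.005,"ax":0,"ay":0,"az":0},
  {"jaw":1,"tx":0,"ty":0,"tz":-0.005,"ax":0,"ay":0,"az":0},
])

```text
time: 7.75
ee_pos: [0.6026, -0.1255, 0.0931]
eef_rot: [0.0, 0.112, 0.994, -0.0]
contact_force: [2.7, -2.2, 5.1]
grip_width: 0.0004
```

```bash
sed -i 's/(150,280,100,160)/(170,270,100,160)/' look.py; python3 look.py d5.png
```

```text
7.85 [ 0.6026 -0.1255  0.0931] [ 2.44 -2.02  5.47]
```

View pics/d5.png

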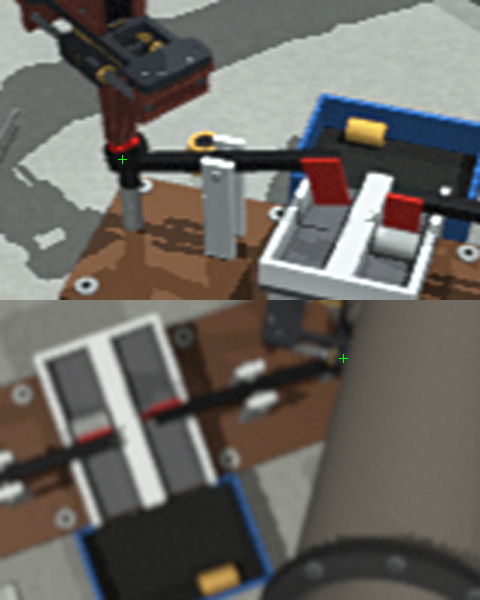

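The brass sleeve lies in the tray (lower crop (218,580)), and the steel one is still behind its gate. I release the knob smoothly, straight up, then move clear.

Emit:
step_arm([
  {"jaw":1,"tx":0,"ty":0.001,"tz":0.01,"ax":0,"ay":0,"az":0},
  {"jaw":1,"tx":0,"ty":0.003,"tz":0.02,"ax":0,"ay":0,"az":0},
  {"jaw":1,"tx":0,"ty":0.004,"tz":0.03,"ax":0,"ay":0,"az":0},
  {"jaw":1,"tx":0,"ty":0.004,"tz":0.04,"ax":0,"ay":0,"az":0},
  {"jaw":1,"tx":0,"ty":0.004,"tz":0.06,"ax":0,"ay":0,"az":0},
  {"jaw":1,"tx":0,"ty":0.004,"tz":0.1,"ax":0,"ay":0,"az":0},
  {"jaw":1,"tx":0,"ty":0.004,"tz":0.16,"ax":0,"ay":0,"az":0},
  {"jaw":1,"tx":0,"ty":0.004,"tz":0.22,"ax":0,"ay":0,"az":0},
  {"jaw":1,"tx":0,"ty":0.004,"tz":0.25,"ax":0,"ay":0,"az":0},
  {"jaw":1,"tx":0,"ty":0.004,"tz":0.25,"ax":0,"ay":0,"az":0},
  {"jaw":1,"tx":0,"ty":0.004,"tz":0.25,"ax":0,"ay":0,"az":0},
  {"jaw":1,"tx":0,"ty":0.004,"tz":0.25,"ax":0,"ay":0,"az":0},
])

```text
time: 9.05
ee_pos: [0.6011, -0.1223, 0.2412]
eef_rot: [-0.002, 0.111, 0.994, 0.0]
contact_force: [-0.1, -0.6, 0.1]
grip_width: 0.0002
```

```bash
python3 look.py d6.png
python3 - <<'E'
from h import *
s=grab('scene');print(red(s,261,170))
for t in('hex_fitting','clamp_plate','screwdriver','oil_can'):
    r=env.look_for(s,t);print(t,[np.round(np.array(q['location'])*[640,400]) for q in r[:1]])
E
```

```text
9.15 [ 0.6013 -0.1226  0.2413] [-0.21  0.57  0.23]
(np.float64(260.77272727272725), np.float64(170.1818181818182), np.int64(66))
hex_fitting [array([343., 214.])]
clamp_plate []
screwdriver [array([209., 200.])]
oil_can [array([497., 239.])]
```

View pics/d6.png

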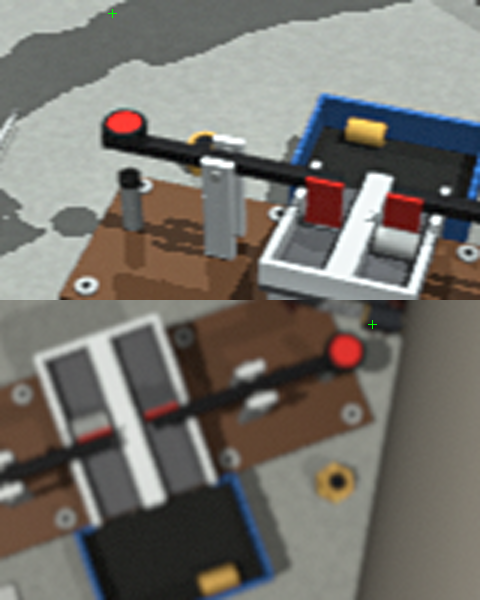

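The picture shows the gate shut, the knob back at its rest pixel (260.8,170.2), the brass sleeve in the tray and the arm clear. The hex fitting is in its place at lower crop (336,482); the network's hit for it at (343,214) was false.

```bash
python3 -c "
from workcell import env
print(env.hand_in())"
```

```text
the job is handed in; nothing more can be done
None
```

The brass sleeve is in the catch tray, its gate is shut again, and I handed the job in with the arm clear. I pressed the right rocker's knob down with the closed fingertips and held it until the sleeve was in the tray. Then I let it up and lifted the gripper to about 0.24 m. It took about 9 s of the 32 s, and the wrist force readings stayed around 6 N.

**Last checks:**
- **Brass side:** the sleeve lies in the tray. The knob is back at its rest position to within 0.2 pixel, and the blade is down.
- **Steel side:** the sleeve is still behind its gate, and I never touched its rocker.
- **Loose things:** the hex fitting, screwdriver and oil can are where they were; the last two agree within about 2 pixels. I did not confirm the clamp plate, because the network did not find it in the last picture. The arm never went down near it.

**What disagreed:**
- The fingertips met the knob about 15 mm lower by TCP height than the stated 11 mm offset implies, so I pressed by force and pictures instead.
- At the end the network reported the hex fitting at a wrong place; the picture shows it where it was.

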